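# Hang the toy pail by its bail on a sprung fork

### The arm

A 7-joint arm with a two-finger parallel gripper is mounted at the origin on the work surface. World frame = base frame: x ahead of the robot, y to its left, z up, the work surface at z = 0. Lengths are in m, angles in rad, forces in N, time in s.
With the tool pointing down it reaches from about 0.35 to 0.9 m from the base axis. Payload 8.1 kg.
Tool frame: the origin (TCP) lies midway between the tips of the shut fingers; the grasp point (between the pads) lies 19 mm behind it; z points along the fingers, y is the line along which they close (so a half turn about z gives the same grasp; the last joint's range is limited). The gripper opens to 92 mm and grips with 3 to 60 N. Pads are 19 mm wide; open, the fingers measure 130 mm over their backs; the gripper's body (75 mm by 190 mm) begins 47 mm behind the grasp point.
Start: joints at [-1.272, 0.434, 0.025, 1.573, -0.012, 1.134, -0.075], TCP at [0.244, 0.575, 0.227] pointing down, gripper open.
Joint ranges: [-2.62, 2.62], [-0.44, 2.09], [-1.27, 1.32], [0.08, 2.57], [-1.32, 4.46], [0.12, 2], [-2.74, 2.74]. Speed limits (rad/s): [2.22, 2.22, 3.01, 3.01, 3.14, 3.14, 3.14].

### API

Orientations are given as a rotation vector (axis times angle).
In Python, from cell import arm gives the robot as it stands.
- The arm moves only by the tool move_arm, never from a script. Its argument "motion" is a list of rows, each an object of numbers: "tx", "ty", "tz": the shift along the tool's x, y, z normalised to -1 to 1, where 1 is 1000 mm; "twist": the turn about the tool's z normalised to -1 to 1, where 1 is pi/2 rad. In form: [{"tx": .., "ty": .., "tz": .., "twist": ..}, ...]. A call has 1 to 12 rows; each row shifts and turns the commanded pose from where the row before left it, along the tool's axes as they then stand; what a row does not reach is not made up. A row lasts 1/10 s, in which the tool goes at most 50 mm and 8.59 degrees, less where a joint would pass 70% of its speed; a pose out of reach is approached as far as the arm can. A call with a number of a shift or a turn outside -1 to 1 is refused whole. A call with a gripper value outside its range is refused whole. "gripper" is the gripper's target within -1 to 1 (shut at 1, half-way at 0, fully open at -1), set as the call begins (left out, the last holds). The fingers move at their own pace and stop on an object; "squeeze" is the grip in N (left out, the last holds). Time passes only in rows, so rows that do not move let the fingers close. It gives the time, the measured TCP pose, the force, the opening and the grip force at its end, in the units of the state.
- arm.observe(): the state, without advancing time (a new reading comes with each control period).
- arm.get_image(name): name is "scene" or "top"; returns the picture (420x560x3 uint8, red, green, blue); there is no depth.
- arm.calibration(name): a dict with "K" (3x3 intrinsics, pixels), "T" (4x4, takes a point from camera to world coordinates). Camera axes: x right, y down, z forward; pixel columns grow to the right and rows downward; lengths in m; the calibration is good to about 2 mm. A picture is of the moment at which its call begins. calibration takes no time and is no camera call.
- arm.sign_off(): hands the job in; it is judged then, once.
Trained networks look in the newest picture that a camera, given by its name, has taken for a name from the list of things; names that differ only in an ending like _2 or _b are one class to them, and where a whole thing is asked for, a point or a joint stands for the part that bears it (a point fixed in the world has none). Each returns a list of dicts, best first, with "conf" (0 to 1); they miss things now and then, are a little off and sometimes report something else, mostly with a low value. They report only what shows in the picture. A call takes as long as a camera call. They do not tell look-alikes from the thing itself.
- arm.look_for(camera, query): "point" ([column, row] as shares, 0 to 1, of the picture: columns of its width, rows of its height, amid what is visible of it).
- arm.regions_of(camera, query): "region" (420x560 bool, what is visible of it) and "point" ([column, row] as shares, 0 to 1, of the picture: columns of its width, rows of its height, amid what is visible of it).
- arm.place_of(camera, query): "point" ([column, row] as shares, 0 to 1, of the picture: columns of its width, rows of its height: a listed point, or the origin of a listed thing).
The state is a dict: "clock": time; "joints": joint angles; "dq": joint speeds; "joint_efforts": joint torques, N m; "position": TCP position; "ee_rot": TCP orientation; "force": force on the tool from outside, world axes, zero at the start; "ft_torque": the same for the moment, N m; "width": opening from 0.0 (shut) to 1.0 (fully open); "gripper_force": force on a finger pad.
Only numpy, scipy, OpenCV 4.12 (cv2) and the standard library are available. Lean on these libraries where they do the work, as an engineer would, in place of code of your own. Each camera call takes 0.05 s, during which the arm holds its last target. There are 200 camera calls.

### The job

Swing the folded-down wire bail of the little steel pail upright while the pail stays standing on the shelf, then lift the pail by the bail's wooden grip and hang it on the sprung mint fork of the stand, so that the grip lies in the dips of both prongs and the pail hangs free. Feel for the fork and put the weight on it gently: never drop the pail onto the fork or press it down hard. Leave the toys around it alone and never tip the pail over.

Things in the scene. Friction and masses are not known exactly. Their poses are not given: they have to be found in the camera images.
- pail: Open stainless pail with a mint band, 88 mm tall, outer diameter 84 mm at the rim and 72 mm at the foot, about 0.57 kg (varies by a fifth), heavy foot. Origin: centre of its underside; z up; the bail is folded towards its -x side. The bail's pivots lie 80 mm above the origin, 47 mm to each side along y.
- bail (a joint): Angle of the wire bail on the pail, rad. 0 = folded fully down, 25 degrees below level on the pail's -x side; grows as the bail rises; 2.01 = upright, square to the pail's foot; stop at 2.18. The pivots are stiff enough (0.016 N m) that the bail stays where it is left.
- bail_grip (a point): Middle of the bail's straight cherry wood grip: 12 mm thick, 80 mm long, parallel to the pail's y axis, 95 mm from the pivot line (175 mm above the pail's foot when upright). The bail is a rectangular loop of 4 mm wire, 95 mm wide, with straight sides. The grip does not spin on the wire: pinched, it must turn in the jaws, and a hard squeeze, or pushing along the bail rather than round its arc, tips or slides the pail.
- stand: Fixed hanging stand: wooden foot 170 x 120 x 10 mm reaching 125 mm to -x, steel post 16 mm thick, 254 mm tall. Origin: post axis at the foot's underside; z up; its mint fork points to -x: two level prongs of 8 mm round bar at y = +26 and -26 mm (44 mm free between them), joined by a cross bar at x = -16 mm, ending in upturned tips at x = -108 mm. The fork gives about 0.25 mm per newton straight down.
- under_dips (a point): Point on the shelf plane straight below the middle of the fork's dips, 85 mm in front of the post (stand axes). Each prong's dip: flat floor, sides at 60 degrees, 12 mm deep towards the post, 14 mm at the tip; a 12 mm grip has 6 mm play to each side. The fork is clamped at a new height each time, NOT reported: dip floor (upper face) 205 to 240 mm above the shelf, a seated grip's centre 6 mm higher.
- post_top (a point): Top of the post, 254 mm above the shelf, to judge the fork's height by in pictures. The bail goes on from the front, over the tips, the prongs passing between grip and pail rim. The fork's rubber coating soon stills a swinging pail. The fork is a delicate spring: it should never carry more than 12 N, and the pail alone weighs 4.5 to 6.7 N.
- ring: Mint hard silicone sensory ring lying flat, 72 mm outer diameter, 16 mm tall, bystander. Origin: centre of its underside.
- prism: Clear acrylic three-sided prism block standing on end, 50 mm tall, 30 mm from axis to corners, bystander. Origin: centre of its underside.
- bell: Stainless bell cylinder, 40 mm diameter, 66 mm tall, bystander. Origin: centre of its underside.
- clipbox: Closed grey plastic box with a spring clip lid, 80 x 115 x 52 mm, 0.8 kg, bystander. Origin: centre of its underside.
There are look-alikes about, which are no part of the job. Of the things that look like the pail, the largest one is meant.

How it is judged:
By the outcome, as a careful person would: the job done as asked, in the order asked, and still so for the second after the job is handed in, with the robot touching nothing.
It also fails if it takes over 72 s, if anything falls off the work surface, if the arm or the gripper's body presses on something with over 40 N, if the wrist force passes 120 N, or if a joint passes its speed limit or range.

## Working session

There is one attempt and no reset: what is moved stays moved. The work goes in short steps, Python scripts to look and compute and a tool call to move; the robot and the scene stay as the last step left them, time stands still between calls to the robot, and variables do not carry over. Pictures are saved under pics/ and viewed, at most 12 in all, crops included, and the job is handed in when it is done.

Besides the shell and the picture viewer there is one more tool, called after "Request:" in YAML: its name, and indented under it one key for each argument. move_arm: Moves the arm, as the interface text tells. Scaled input: -1 to 1 covers 1000 mm each way for a shift and pi/2 rad each way for a turn. Its arguments: {"type":"object","properties":{"motion":{"type":"array","items":{"type":"object","properties":{"tx":{"type":"number"},"ty":{"type":"number"},"tz":{"type":"number"},"twist":{"type":"number"}}}},"gripper":{"type":"number"},"squeeze":{"type":"number"}},"required":["motion"]}

```bash
mkdir -p pics; ls
cat > h.py <<'E'
import numpy as np, cv2
from cell import arm
def ray(cam,px):
    c=arm.calibration(cam);K=np.array(c["K"]);T=np.array(c["T"])
    d=T[:3,:3]@np.linalg.solve(K,[px[0],px[1],1]);return T[:3,3],d
def onz(cam,px,z):
    o,d=ray(cam,px);return o+d*(z-o[2])/d[2]
def tri(p1,p2):
    o1,d1=ray("scene",p1);o2,d2=ray("top",p2)
    A=np.stack([d1,-d2],1);s=np.linalg.lstsq(A,o2-o1,rcond=None)[0]
    a=o1+d1*s[0];b=o2+d2*s[1];return (a+b)/2,np.linalg.norm(a-b)
def proj(cam,P):
    c=arm.calibration(cam);T=np.linalg.inv(np.array(c["T"]));p=T[:3,:3]@P+T[:3,3];q=np.array(c["K"])@p;return q[:2]/q[2]
E
python3 - <<'E'
from h import *
np.set_printoptions(precision=3,suppress=True)
print(arm.observe())
ims=[arm.get_image(c) for c in("scene","top")]
for n,i in zip(("scene","top"),ims):
    cv2.imwrite(f"pics/{n}0.png",cv2.resize(i[:,:,::-1],(800,600)))
    T=np.array(arm.calibration(n)["T"]);print(n,T[:3,3],T[:3,2])
    for q in("pail","bail_grip","stand","under_dips","post_top","ring","prism","bell","clipbox"):
        for r in arm.place_of(n,q)[:4]:
            p=np.array(r["point"])*[560,420]
            z={"bail_grip":.04,"post_top":.254}.get(q,0)
            print(q,round(r["conf"],2),p,onz(n,p,z))
E
```

```text
pics
{'clock': 0.0, 'joints': array([-1.272,  0.435,  0.025,  1.574, -0.012,  1.134, -0.075]), 'dq': array([ 0.   ,  0.   , -0.001,  0.002, -0.   ,  0.001, -0.   ]), 'joint_efforts': array([  0.001, -66.785,   0.985, -31.445,  -0.061,   0.043,   0.   ]), 'position': array([0.244, 0.575, 0.226]), 'ee_rot': array([-0.627, -3.078,  0.002]), 'force': array([-0.213,  0.293,  0.08 ]), 'ft_torque': array([-0.011,  0.005, -0.013]), 'gripper_force': 0.0, 'width': 1.0016917449698375}
scene [ 1.499 -0.067  0.735] [-0.835  0.028 -0.549]
pail 0.84 [219.52  271.488] [ 0.628 -0.159  0.   ]
pail 0.81 [159.88  275.604] [ 0.642 -0.292  0.   ]
pail 0.78 [157.808 306.894] [ 0.741 -0.28   0.   ]
bail_grip 0.63 [155.12  318.108] [ 0.813 -0.268  0.04 ]
bail_grip 0.42 [149.184 251.58 ] [ 0.605 -0.318  0.04 ]
stand 0.64 [359.688 275.31 ] [0.644 0.159 0.   ]
under_dips 0.81 [348.6   249.018] [0.546 0.148 0.   ]
post_top 0.74 [296.408 275.688] [ 0.94  -0.013  0.254]
post_top 0.58 [372.176 176.484] [0.64  0.157 0.254]
ring 0.81 [285.6   221.802] [ 0.429 -0.     0.   ]
ring 0.49 [227.696 327.516] [ 0.8   -0.132 
[... 179 characters left out ...]
 [ 0.174  0.028 -0.984]
pail 0.73 [334.32 214.41] [ 0.621 -0.162  0.   ]
pail 0.73 [389.872 164.22 ] [ 0.74  -0.288  0.   ]
pail 0.61 [394.576 215.208] [ 0.622 -0.295  0.   ]
bail_grip 0.92 [340.816 252.714] [ 0.533 -0.17   0.04 ]
bail_grip 0.67 [412.216 234.318] [ 0.575 -0.32   0.04 ]
bail_grip 0.61 [388.192 136.794] [ 0.79  -0.275  0.04 ]
stand 0.69 [192.808 205.506] [0.636 0.157 0.   ]
stand 0.21 [161.    175.896] [0.704 0.235 0.   ]
under_dips 0.72 [191.576 240.786] [0.556 0.155 0.   ]
post_top 0.86 [159.992 173.712] [0.64  0.157 0.254]
ring 0.61 [261.296 300.006] [ 0.431 -0.003  0.   ]
prism 0.54 [258.104 207.018] [0.635 0.009 0.   ]
clipbox 0.93 [316.904 143.22 ] [ 0.788 -0.122  0.   ]
```

View pics/scene0.png

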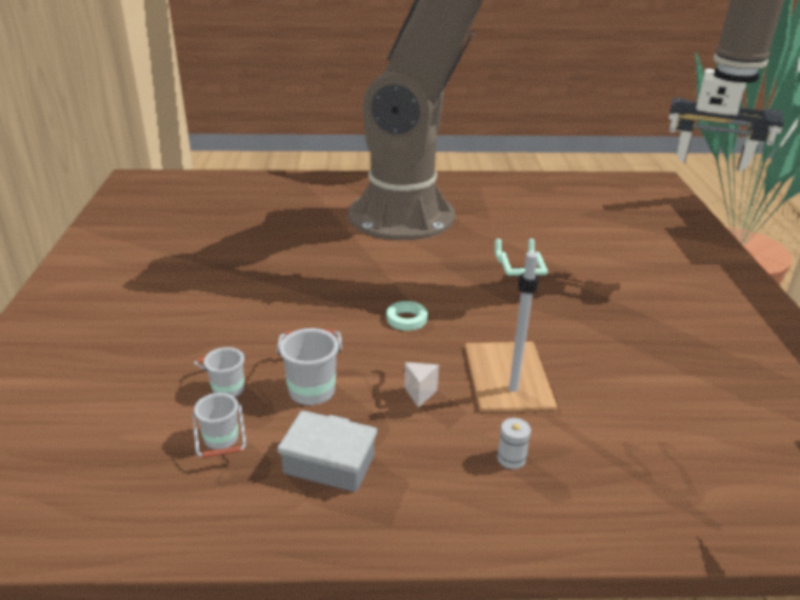

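View pics/top0.png

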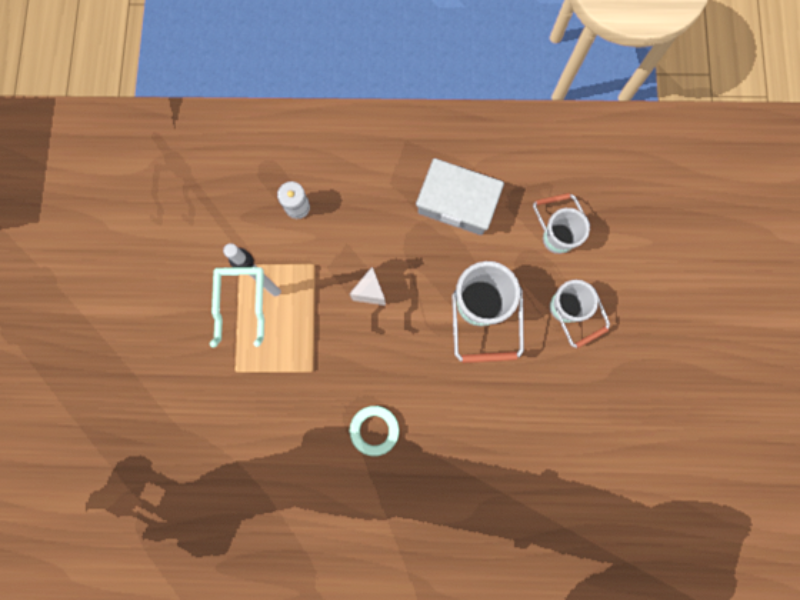

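The big pail stands right of centre (scene 310,365, top 487,292, in the 800-wide pictures). Its bail is folded towards the robot, with the grip at top (490,356). The two smaller pails are decoys, and the fork opens toward the robot at top (213–262, 270–343). Next I'll measure the grip and fork more closely.

Run:
```python
from h import *
np.set_printoptions(precision=4,suppress=True)
t=arm.get_image("top");s=arm.get_image("scene")
hsv=cv2.cvtColor(t,cv2.COLOR_RGB2HSV).astype(int)
# grip: red/cherry
a=t.astype(int);m=np.zeros(t.shape[:2],np.uint8)
m[238:262,310:375]=1
red=((a[...,0]-a[...,1]>70)&(m>0))
ys,xs=np.nonzero(red);print(len(xs),xs.min(),xs.max(),ys.min(),ys.max())
(cx,cy),(w,h),an=cv2.minAreaRect(np.stack([xs,ys],1).astype(np.float32));print(cx,cy,w,h,an)
k=np.polyfit(xs,ys,1)
c=onz("top",(cx,cy),.04)
p1=onz("top",(xs.min(),np.polyval(k,xs.min())),.04);p2=onz("top",(xs.max(),np.polyval(k,xs.max())),.04);print("grip",c,p1,p2,"len",np.linalg.norm(p1-p2),"yawdeg of grip from +y",np.degrees(np.arctan2(-(p1-p2)[0],(p1-p2)[1])))
tc=t[170:260,135:235];sc=s[155:215,335:400]
A=cv2.resize(tc,None,fx=6,fy=6,interpolation=cv2.INTER_CUBIC);B=cv2.resize(sc,None,fx=9,fy=9,interpolation=cv2.INTER_CUBIC)
cv2.imwrite("pics/ftop.png",A[:,:,::-1]);cv2.imwrite("pics/fsc.png",B[:,:,::-1])
gt=t[175:270,310:385];cv2.imwrite("pics/pt.png",cv2.resize(gt,None,fx=6,fy=6,interpolation=cv2.INTER_CUBIC)[:,:,::-1])
for cam in("top","scene"):
  for q in("pail","under_dips","post_top","stand"):
    for r in arm.place_of(cam,q)[:3]:
      p=np.array(r["point"])*[560,420];print(cam,q,r["conf"],onz(cam,p,.254 if q=="post_top" else 0))
```

```text
203 324 361 247 253
342.44573974609375 249.85975646972656 5.469992160797119 37.14838409423828 87.27368927001953
grip [ 0.5391 -0.1731  0.04  ] [ 0.5363 -0.1344  0.04  ] [ 0.5421 -0.2119  0.04  ] len 0.07764861222826544 yawdeg of grip from +y 4.233661812921163
top pail 0.81 [ 0.6207 -0.1693  0.    ]
top pail 0.76 [ 0.7351 -0.2911  0.    ]
top pail 0.59 [ 0.6267 -0.2995  0.    ]
top under_dips 0.62 [0.5494 0.1497 0.    ]
top post_top 0.89 [0.6411 0.1579 0.254 ]
top stand 0.86 [0.6334 0.1521 0.    ]
scene pail 0.95 [ 0.6271 -0.1584  0.    ]
scene pail 0.78 [ 0.7418 -0.2847 -0.    ]
scene pail 0.59 [ 0.6403 -0.2913  0.    ]
scene under_dips 0.95 [0.5527 0.1578 0.    ]
scene post_top 0.78 [0.632 0.155 0.254]
scene stand 0.82 [0.6452 0.1539 0.    ]
scene stand 0.74 [ 0.6299 -0.1578  0.    ]
```

View pics/ftop.png

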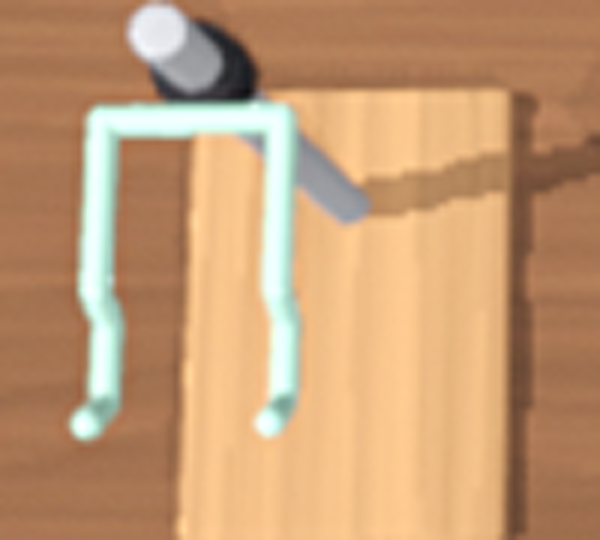

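View pics/fsc.png

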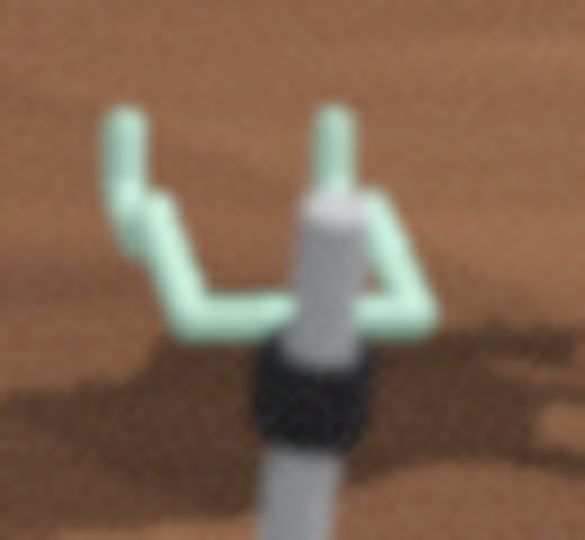

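View pics/pt.png

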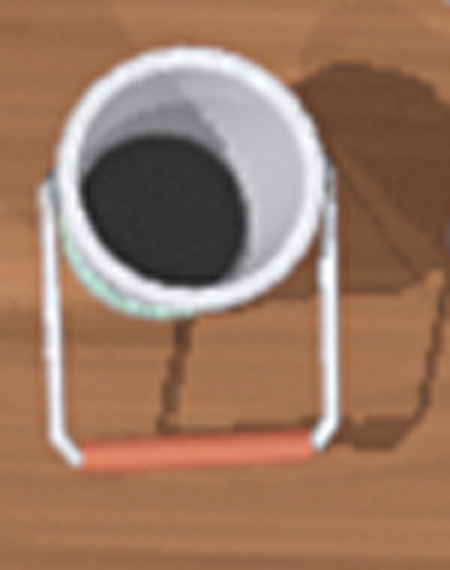

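Run:
```python
from h import *
from scipy.optimize import least_squares
np.set_printoptions(precision=4,suppress=True)
T=lambda u,v:np.array([135+u/6-.5+.08,170+v/6-.5+.08]);S=lambda u,v:np.array([335+u/9-.45,155+v/9-.45]);P=lambda u,v:np.array([310+u/6-.42,175+v/6-.42])
obs=[("post",S(337,206),T(157,30)),("c+",S(422,318),T(105,118)),("c-",S(190,318),T(282,118)),("t+",S(335,115),T(87,424)),("t-",S(127,118),T(268,424))]
for n,a,b in obs:print(n,*tri(a,b))
loc=lambda H,ht:dict(post=(0,0,.254),**{"c+":(-.016,.026,H),"c-":(-.016,-.026,H),"t+":(-.108,.026,ht),"t-":(-.108,-.026,ht)})
def f(p,full=False):
    x,y,yaw,H,ht=p;r=[];c,s=np.cos(yaw),np.sin(yaw)
    for n,a,b in obs:
        l=loc(H,ht)[n];w=np.array([x+c*l[0]-s*l[1],y+s*l[0]+c*l[1],l[2]])
        r+=list(proj("scene",w)-a)+list(proj("top",w)-b)
    return np.array(r)
r=least_squares(f,[.64,.157,0,.23,.24]);print("stand",r.x,np.degrees(r.x[2]));print(r.fun.reshape(-1,4))
x,y,w=r.x[:3];print("dips",x-.085*np.cos(w),y-.085*np.sin(w))
for n,p,z in(("rim",P(192,178),.088),("pivL",P(50,190),.08),("pivR",P(332,182),.08),("gL",P(80,456),.04),("gR",P(318,444),.04)):print(n,onz("top",p,z))
```

```text
post [0.6388 0.1567 0.2513] 0.0003719409163047085
c+ [0.6229 0.1832 0.2126] 0.0023219761619128853
c- [0.6235 0.1303 0.2132] 0.00040155440544234857
t+ [0.5332 0.1798 0.2174] 0.0016958467428807682
t- [0.5342 0.1284 0.2171] 0.0013628114540942637
stand [0.6401 0.1565 0.0214 0.2133 0.2166] 1.2270765159538906
[[ 0.0974 -0.8605 -0.4262 -1.2138]
 [-0.9588  0.021  -0.1761 -0.5621]
 [-0.0999  0.2916  0.0357 -0.7009]
 [-0.3991  0.0704 -0.6469  0.9269]
 [-0.5241 -0.0596 -0.2679  0.8794]]
dips 0.5551256907913577 0.15465054472610448
rim [ 0.6271 -0.1649  0.088 ]
pivL [ 0.6237 -0.1179  0.08  ]
pivR [ 0.6281 -0.2135  0.08  ]
gL [ 0.5367 -0.1322  0.04  ]
gR [ 0.5426 -0.2152  0.04  ]
```

Request:
move_arm:
  motion:
    - {"tz":-0.045}
    - {"tz":-0.045}
    - {"twist":0.0873}
    - {"twist":0.0873}
    - {"twist":0.0873}
    - {"twist":0.0873}
    - {"twist":0.0873}
    - {"twist":0.0873}
    - {"twist":0.0873}
    - {"twist":0.0873}
    - {}
  gripper: 0.35
  squeeze: 3

```text
invalid input
```

```bash
cat >> h.py <<'E'
from scipy.spatial.transform import Rotation as R
def rel(goal):
    o=arm.observe();M=R.from_rotvec(o["ee_rot"]).as_matrix()
    print("t",round(o["clock"],2),"pos",np.round(o["position"],4),"yawY",round(np.degrees(np.arctan2(M[1,1],M[0,1])),2),"tilt",np.round(M[:,2],3),"F",np.round(o["force"],2),"w",round(o["width"]*92,1),"gf",round(o["gripper_force"],1))
    if goal is not None:print("tool shift mm",np.round(M.T@(np.array(goal)-o["position"])*1000,1))
E
python3 -c "
from h import *
rel([.5395,-.1735,.317])"
```

```text
t 1.5 pos [0.2445 0.5752 0.2267] yawY 66.97 tilt [ 0.  0. -1.] F [-0.35 -0.44 -0.65] w 92.0 gf 0.0
tool shift mm [-564.4 -573.6  -90.3]
```

Request:
move_arm:
  motion:
    - {"tx":0,"ty":0,"tz":-0.045,"twist":0}
    - {"tx":0,"ty":0,"tz":-0.045,"twist":0}
    - {"tx":0,"ty":0,"tz":0,"twist":0.0873}
    - {"tx":0,"ty":0,"tz":0,"twist":0.0873}
    - {"tx":0,"ty":0,"tz":0,"twist":0.0873}
    - {"tx":0,"ty":0,"tz":0,"twist":0.0873}
    - {"tx":0,"ty":0,"tz":0,"twist":0.0873}
    - {"tx":0,"ty":0,"tz":0,"twist":0.0873}
    - {"tx":0,"ty":0,"tz":0,"twist":0.0873}
    - {"tx":0,"ty":0,"tz":0,"twist":0.0873}
    - {"tx":0,"ty":0,"tz":0,"twist":0}
  gripper: 0.35
  squeeze: 3

```text
clock: 2.6
position: [0.2443, 0.5753, 0.3167]
ee_rot: [2.142, 2.298, 0.0]
force: [0.7, -1.1, -0.5]
width: 0.325
gripper_force: 0.0
```

```bash
python3 -c "
from h import *
rel([.5395,-.1735,.317])"
```

```text
t 2.6 pos [0.2443 0.5753 0.3167] yawY 4.0 tilt [ 0. -0. -1.] F [ 0.72 -1.13 -0.52] w 29.9 gf 0.0
tool shift mm [-7.675e+02  2.422e+02 -2.000e-01]
```

Request:
move_arm:
  motion:
    - {"tx":-0.0426,"ty":0.0135}
    - {"tx":-0.0426,"ty":0.0135}
    - {"tx":-0.0426,"ty":0.0135}
    - {"tx":-0.0426,"ty":0.0135}
    - {"tx":-0.0426,"ty":0.0135}
    - {"tx":-0.0426,"ty":0.0135}
    - {"tx":-0.0426,"ty":0.0135}
    - {"tx":-0.0426,"ty":0.0135}
    - {"tx":-0.0426,"ty":0.0135}
    - {"tx":-0.0426,"ty":0.0135}
    - {"tx":-0.0426,"ty":0.0135}
    - {"tx":-0.0426,"ty":0.0135}

```text
invalid input
```

Request:
move_arm:
  motion:
    - {"tx":-0.0426,"ty":0.0135}
    - {"tx":-0.0426,"ty":0.0135}
    - {"tx":-0.0426,"ty":0.0135}
    - {"tx":-0.0426,"ty":0.0135}
    - {"tx":-0.0426,"ty":0.0135}
    - {"tx":-0.0426,"ty":0.0135}
    - {"tx":0,"ty":0}
    - {"tx":0,"ty":0}

```text
invalid input
```

```bash
python3 -c "
from h import *
rel([.5395,-.1735,.031])"
```

```text
t 2.6 pos [0.2443 0.5753 0.3167] yawY 4.0 tilt [ 0. -0. -1.] F [ 0.72 -1.13 -0.52] w 29.9 gf 0.0
tool shift mm [-767.5  242.2  285.8]
```

All four keys are required in each row.

Request:
move_arm:
  motion:
    - {"tx":-0.0426,"ty":0.0135,"tz":0,"twist":0}
    - {"tx":-0.0426,"ty":0.0135,"tz":0,"twist":0}
    - {"tx":-0.0426,"ty":0.0135,"tz":0,"twist":0}
    - {"tx":-0.0426,"ty":0.0135,"tz":0,"twist":0}
    - {"tx":-0.0426,"ty":0.0135,"tz":0,"twist":0}
    - {"tx":-0.0426,"ty":0.0135,"tz":0,"twist":0}
    - {"tx":-0.0426,"ty":0.0135,"tz":0,"twist":0}
    - {"tx":-0.0426,"ty":0.0135,"tz":0,"twist":0}
    - {"tx":-0.0426,"ty":0.0135,"tz":0,"twist":0}
    - {"tx":-0.0426,"ty":0.0135,"tz":0,"twist":0}
    - {"tx":-0.0426,"ty":0.0135,"tz":0,"twist":0}
    - {"tx":-0.0426,"ty":0.0135,"tz":0,"twist":0}

```text
clock: 3.8
position: [0.4431, 0.0752, 0.3171]
ee_rot: [2.134, 2.305, 0.002]
force: [1.6, 0.7, -0.4]
width: 0.325
gripper_force: 0.0
```

Request:
move_arm:
  motion:
    - {"tx":-0.0426,"ty":0.0135,"tz":0,"twist":0}
    - {"tx":-0.0426,"ty":0.0135,"tz":0,"twist":0}
    - {"tx":-0.0426,"ty":0.0135,"tz":0,"twist":0}
    - {"tx":-0.0426,"ty":0.0135,"tz":0,"twist":0}
    - {"tx":-0.0426,"ty":0.0135,"tz":0,"twist":0}
    - {"tx":-0.0426,"ty":0.0135,"tz":0,"twist":0}
    - {"tx":0,"ty":0,"tz":0,"twist":0}
    - {"tx":0,"ty":0,"tz":0,"twist":0}

```text
clock: 4.6
position: [0.5417, -0.1734, 0.3164]
ee_rot: [-2.139, -2.3, 0.001]
force: [-0.4, 0.7, 0.8]
width: 0.328
gripper_force: 0.0
```

```bash
python3 -c "
from h import *
rel([.5395,-.1735,.031])"
```

```text
t 4.6 pos [ 0.5417 -0.1734  0.3164] yawY 4.15 tilt [-0.001 -0.    -1.   ] F [-0.37  0.71  0.81] w 30.2 gf 0.0
tool shift mm [ 2.000e-01 -1.900e+00  2.854e+02]
```

Request:
move_arm:
  motion:
    - {"tx":0,"ty":-0.002,"tz":0.03,"twist":0}
    - {"tx":0,"ty":0,"tz":0.04,"twist":0}
    - {"tx":0,"ty":0,"tz":0.04,"twist":0}
    - {"tx":0,"ty":0,"tz":0.04,"twist":0}
    - {"tx":0,"ty":0,"tz":0.04,"twist":0}
    - {"tx":0,"ty":0,"tz":0.03,"twist":0}
    - {"tx":0,"ty":0,"tz":0.02,"twist":0}
    - {"tx":0,"ty":0,"tz":0.01,"twist":0}
    - {"tx":0,"ty":0,"tz":0.01,"twist":0}
    - {"tx":0,"ty":0,"tz":0.01,"twist":0}
    - {"tx":0,"ty":0,"tz":0.01,"twist":0}
    - {"tx":0,"ty":0,"tz":0.005,"twist":0}

```text
clock: 5.8
position: [0.5399, -0.1721, 0.0312]
ee_rot: [-2.139, -2.3, -0.0]
force: [-0.8, -0.2, -0.2]
width: 0.324
gripper_force: 0.0
```

```bash
python3 -c "
from h import *
rel([.5395,-.1735,.031])
t=arm.get_image('top');s=arm.get_image('scene')
A=np.hstack([cv2.resize(t[170:290,280:400],(400,400)),cv2.resize(s[190:290,170:270],(400,400))])
cv2.imwrite('pics/g1.png',A[:,:,::-1])"
```

```text
t 5.8 pos [ 0.5399 -0.1721  0.0312] yawY 4.15 tilt [-0.  0. -1.] F [-0.79 -0.17 -0.23] w 29.8 gf 0.0
tool shift mm [-1.4 -0.5  0.2]
```

View pics/g1.png

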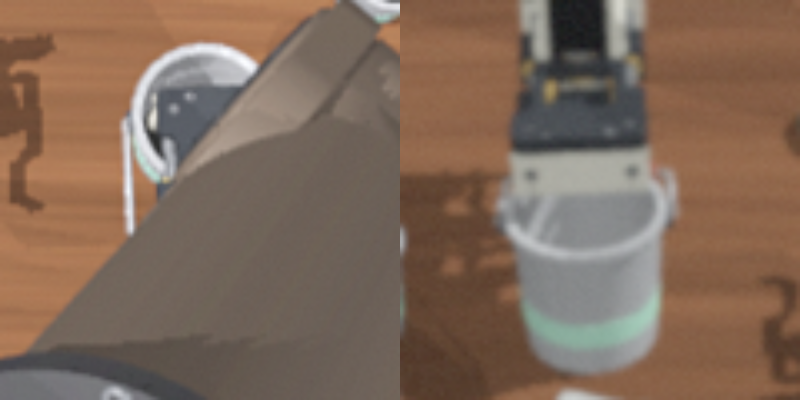

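The gripper is down over the grip, its body hanging clear above the pail rim (right half, about 600,185), with no contact force. Closing gently.

Request:
move_arm:
  motion:
    - {"tx":0,"ty":0,"tz":0,"twist":0}
    - {"tx":0,"ty":0,"tz":0,"twist":0}
    - {"tx":0,"ty":0,"tz":0,"twist":0}
    - {"tx":0,"ty":0,"tz":0,"twist":0}
    - {"tx":0,"ty":0,"tz":0,"twist":0}
    - {"tx":0,"ty":0,"tz":0,"twist":0}
  gripper: 1
  squeeze: 4

```text
clock: 6.5
position: [0.5395, -0.1723, 0.0317]
ee_rot: [-2.14, -2.299, 0.0]
force: [-2.0, -0.0, -0.1]
width: 0.125
gripper_force: 4.0
```

Run:
```python
from h import *
rel(None)
# arc deltas in pail x (ty) and up (-tz), mm, from -25deg
a=np.radians(np.linspace(-25,90,24));x=-95*np.cos(a);z=95*np.sin(a)
for d,u,v in zip(np.degrees(a)[1:],np.diff(x),np.diff(z)):print(round(d),round(u,1),round(v,1))
```

```text
t 6.5 pos [ 0.5395 -0.1723  0.0317] yawY 4.11 tilt [-0.001  0.    -1.   ] F [-2.05 -0.02 -0.11] w 11.5 gf 4.0
-20 -3.2 7.7
-15 -2.5 7.9
-10 -1.8 8.1
-5 -1.1 8.2
0 -0.4 8.3
5 0.4 8.3
10 1.1 8.2
15 1.8 8.1
20 2.5 7.9
25 3.2 7.7
30 3.8 7.4
35 4.5 7.0
40 5.0 6.6
45 5.6 6.1
50 6.1 5.6
55 6.6 5.0
60 7.0 4.5
65 7.4 3.8
70 7.7 3.2
75 7.9 2.5
80 8.1 1.8
85 8.2 1.1
90 8.3 0.4
```

Request:
move_arm:
  motion:
    - {"tx":0,"ty":-0.0032,"tz":-0.0077,"twist":0}
    - {"tx":0,"ty":-0.0025,"tz":-0.0079,"twist":0}
    - {"tx":0,"ty":-0.0018,"tz":-0.0081,"twist":0}
    - {"tx":0,"ty":-0.0011,"tz":-0.0082,"twist":0}
    - {"tx":0,"ty":-0.0004,"tz":-0.0083,"twist":0}
    - {"tx":0,"ty":0,"tz":0,"twist":0}

```text
clock: 7.1
position: [0.5319, -0.1732, 0.0734]
ee_rot: [2.139, 2.299, 0.002]
force: [2.2, 1.1, -0.9]
width: 0.129
gripper_force: 4.0
```

Run:
```python
from h import *
rel([.5312,-.1723,.0717])
t=arm.get_image('top');s=arm.get_image('scene')
for r in arm.place_of("scene","pail")[:3]:print(r["conf"],onz("scene",np.array(r["point"])*[560,420],0))
```

```text
t 7.1 pos [ 0.5319 -0.1732  0.0734] yawY 4.13 tilt [ 0.002 -0.    -1.   ] F [ 2.22  1.1  -0.87] w 11.8 gf 4.0
tool shift mm [ 0.9 -0.6  1.7]
0.85 [ 0.74246429 -0.28225982  0.        ]
0.84 [ 0.63628362 -0.29149706  0.        ]
0.63 [ 0.62884662 -0.16104748  0.        ]
```

Request:
move_arm:
  motion:
    - {"tx":0,"ty":0.0004,"tz":-0.0083,"twist":0}
    - {"tx":0,"ty":0.0011,"tz":-0.0082,"twist":0}
    - {"tx":0,"ty":0.0018,"tz":-0.0081,"twist":0}
    - {"tx":0,"ty":0.0025,"tz":-0.0079,"twist":0}
    - {"tx":0,"ty":0.0032,"tz":-0.0077,"twist":0}
    - {"tx":0,"ty":0.0038,"tz":-0.0074,"twist":0}
    - {"tx":0,"ty":0.0045,"tz":-0.007,"twist":0}
    - {"tx":0,"ty":0.005,"tz":-0.0066,"twist":0}
    - {"tx":0,"ty":0.0056,"tz":-0.0061,"twist":0}
    - {"tx":0,"ty":0,"tz":0,"twist":0}

```text
clock: 8.25
position: [0.56, -0.1709, 0.14]
ee_rot: [2.138, 2.3, 0.001]
force: [1.7, 0.3, -1.9]
width: 0.129
gripper_force: 4.0
```

Run:
```python
from h import *
rel([.5591,-.171,.139])
t=arm.get_image('top');s=arm.get_image('scene')
for r in arm.place_of("scene","pail")[:3]:print(r["conf"],onz("scene",np.array(r["point"])*[560,420],0))
```

```text
t 8.25 pos [ 0.56   -0.1709  0.14  ] yawY 4.16 tilt [ 0.001 -0.    -1.   ] F [ 1.72  0.26 -1.87] w 11.8 gf 4.0
tool shift mm [-0.  -0.9  1. ]
0.97 [ 0.74416846 -0.28381251  0.        ]
0.96 [ 0.6263319  -0.16236805  0.        ]
0.72 [ 0.65262584 -0.28877544  0.        ]
```

Request:
move_arm:
  motion:
    - {"tx":0,"ty":0.0061,"tz":-0.0056,"twist":0}
    - {"tx":0,"ty":0.0066,"tz":-0.005,"twist":0}
    - {"tx":0,"ty":0.007,"tz":-0.0045,"twist":0}
    - {"tx":0,"ty":0.0074,"tz":-0.0038,"twist":0}
    - {"tx":0,"ty":0.0077,"tz":-0.0032,"twist":0}
    - {"tx":0,"ty":0.0079,"tz":-0.0025,"twist":0}
    - {"tx":0,"ty":0.0081,"tz":-0.0018,"twist":0}
    - {"tx":0,"ty":0.0082,"tz":-0.0011,"twist":0}
    - {"tx":0,"ty":0.0083,"tz":-0.0004,"twist":0}
    - {"tx":0,"ty":0,"tz":0,"twist":0}

```text
clock: 9.4
position: [0.627, -0.1657, 0.1668]
ee_rot: [2.139, 2.301, 0.0]
force: [0.3, 0.2, -5.6]
width: 0.122
gripper_force: 4.0
```

Run:
```python
from h import *
rel([.6261,-.166,.167])
t=arm.get_image('top');s=arm.get_image('scene')
for r in arm.place_of("scene","pail")[:3]:print(r["conf"],onz("scene",np.array(r["point"])*[560,420],0))
A=np.hstack([cv2.resize(t[140:260,280:400],(400,400)),cv2.resize(s[170:290,160:280],(400,400))])
cv2.imwrite('pics/g2.png',A[:,:,::-1])
```

```text
t 9.4 pos [ 0.627  -0.1657  0.1668] yawY 4.17 tilt [ 0. -0. -1.] F [ 0.32  0.18 -5.6 ] w 11.3 gf 4.0
tool shift mm [-0.3 -0.9 -0.2]
0.77 [ 0.64020551 -0.16404369  0.        ]
0.63 [ 0.74099065 -0.28193623  0.        ]
0.62 [ 0.64917577 -0.295322    0.        ]
```

View pics/g2.png

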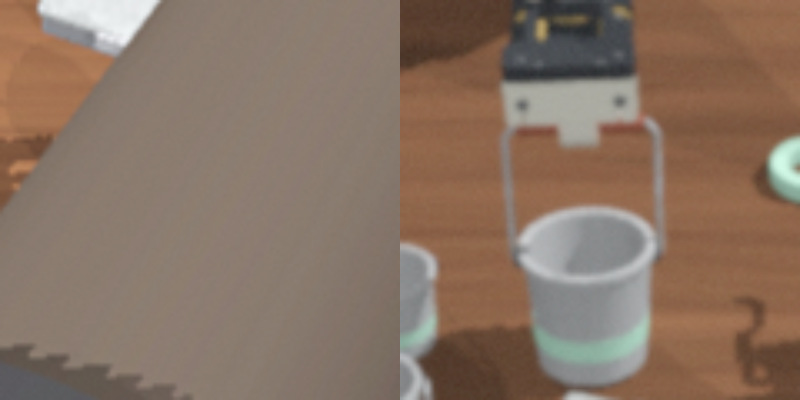

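The bail is upright (grip at about 580,130 in the right half) and the pail is standing. The 5.6 N pull says it is nearly lifting, so I'll ease down slightly and firm the grip before the lift.

Request:
move_arm:
  motion:
    - {"tx":0,"ty":-0.0005,"tz":0.001,"twist":0}
    - {"tx":0,"ty":0,"tz":0,"twist":0}
    - {"tx":0,"ty":0,"tz":0,"twist":0}
    - {"tx":0,"ty":0,"tz":0,"twist":0}

```text
clock: 9.95
position: [0.6253, -0.1661, 0.1662]
ee_rot: [-2.14, -2.3, -0.0]
force: [-0.5, 0.1, -5.4]
width: 0.129
gripper_force: 4.0
```

Run:
```python
from h import *
rel(None)
s=arm.get_image('scene')
for r in arm.place_of("scene","pail")[:3]:print(r["conf"],onz("scene",np.array(r["point"])*[560,420],0))
for r in arm.place_of("scene","bail_grip")[:3]:
    p=np.array(r["point"])*[560,420];print(r["conf"],p,onz("scene",p,.175),proj("scene",np.array([.626,-.166,.175])))
```

```text
t 9.95 pos [ 0.6253 -0.1661  0.1662] yawY 4.11 tilt [-0.  0. -1.] F [-0.55  0.06 -5.35] w 11.9 gf 4.0
0.87 [ 0.62707022 -0.16231632  0.        ]
0.7 [ 0.64002599 -0.29375525  0.        ]
0.79 [217.504 208.11 ] [ 0.63325583 -0.15523932  0.175     ] [212.58339558 206.22725128]
0.68 [151.872 316.386] [ 0.94232005 -0.23462993  0.175     ] [212.58339558 206.22725128]
0.62 [147.784 249.312] [ 0.77233366 -0.2728656   0.175     ] [212.58339558 206.22725128]
```

Request:
move_arm:
  motion:
    - {"tx":0,"ty":0,"tz":0.0015,"twist":0}
    - {"tx":0,"ty":0,"tz":0,"twist":0}
    - {"tx":0,"ty":0,"tz":0,"twist":0}
    - {"tx":0,"ty":0,"tz":0,"twist":0}

```text
clock: 10.5
position: [0.6259, -0.1666, 0.1653]
ee_rot: [2.139, 2.299, 0.001]
force: [0.0, -1.8, 3.8]
width: 0.126
gripper_force: 4.0
```

Request:
move_arm:
  motion:
    - {"tx":0,"ty":0,"tz":-0.0006,"twist":0}
    - {"tx":0,"ty":0,"tz":0,"twist":0}
    - {"tx":0,"ty":0,"tz":0,"twist":0}
    - {"tx":0,"ty":0,"tz":0,"twist":0}
    - {"tx":0,"ty":0,"tz":0,"twist":0}
  squeeze: 25

```text
clock: 11.0
position: [0.6255, -0.1663, 0.1654]
ee_rot: [2.14, 2.299, 0.0]
force: [0.4, -1.5, 3.6]
width: 0.123
gripper_force: 25.0
```

Request:
move_arm:
  motion:
    - {"tx":0,"ty":0,"tz":-0.003,"twist":0}
    - {"tx":0,"ty":0,"tz":-0.005,"twist":0}
    - {"tx":0,"ty":0,"tz":-0.01,"twist":0}
    - {"tx":0,"ty":0,"tz":-0.015,"twist":0}
    - {"tx":0,"ty":0,"tz":-0.02,"twist":0}
    - {"tx":0,"ty":0,"tz":-0.02,"twist":0}
    - {"tx":0,"ty":0,"tz":-0.015,"twist":0}
    - {"tx":0,"ty":0,"tz":-0.008,"twist":0}
    - {"tx":0,"ty":0,"tz":0,"twist":0}
    - {"tx":0,"ty":0,"tz":0,"twist":0}
    - {"tx":0,"ty":0,"tz":0,"twist":0}

```text
clock: 12.1
position: [0.6249, -0.1658, 0.2602]
ee_rot: [-2.139, -2.299, 0.001]
force: [-0.2, 0.6, -5.1]
width: 0.12
gripper_force: 25.0
```

Run:
```python
from h import *
rel([.465,.1527,.262])
```

```text
t 12.1 pos [ 0.6249 -0.1658  0.2602] yawY 4.12 tilt [-0.002  0.001 -1.   ] F [-0.23  0.62 -5.11] w 11.1 gf 25.0
tool shift mm [ 329.1 -136.6   -1.4]
```

Request:
move_arm:
  motion:
    - {"tx":0.009,"ty":-0.0037,"tz":0,"twist":0}
    - {"tx":0.018,"ty":-0.0075,"tz":0,"twist":0}
    - {"tx":0.0275,"ty":-0.0114,"tz":0,"twist":0}
    - {"tx":0.0275,"ty":-0.0114,"tz":0,"twist":0}
    - {"tx":0.0275,"ty":-0.0114,"tz":0,"twist":0}
    - {"tx":0.0275,"ty":-0.0114,"tz":0,"twist":0}
    - {"tx":0.0275,"ty":-0.0114,"tz":0,"twist":0}
    - {"tx":0.0275,"ty":-0.0114,"tz":0,"twist":0}
    - {"tx":0.0275,"ty":-0.0114,"tz":0,"twist":0}
    - {"tx":0.0275,"ty":-0.0114,"tz":0,"twist":0}
    - {"tx":0.0275,"ty":-0.0114,"tz":0,"twist":0}
    - {"tx":0.0275,"ty":-0.0114,"tz":0,"twist":0}

```text
clock: 13.3
position: [0.4774, 0.1274, 0.261]
ee_rot: [-2.139, -2.3, 0.0]
force: [0.1, 0.2, -4.7]
width: 0.116
gripper_force: 25.0
```

Request:
move_arm:
  motion:
    - {"tx":0.018,"ty":-0.0075,"tz":0,"twist":0}
    - {"tx":0.009,"ty":-0.0037,"tz":0,"twist":0}
    - {"tx":0,"ty":0,"tz":0,"twist":0.011}
    - {"tx":0,"ty":0,"tz":0,"twist":0.011}
    - {"tx":0,"ty":0,"tz":0,"twist":0.01}
    - {"tx":0,"ty":0,"tz":0,"twist":0}
    - {"tx":0,"ty":0,"tz":0,"twist":0}
    - {"tx":0,"ty":0,"tz":0,"twist":0}
    - {"tx":0,"ty":0,"tz":0,"twist":0}

```text
clock: 14.2
position: [0.4658, 0.1521, 0.2612]
ee_rot: [2.198, 2.245, -0.0]
force: [-0.2, -0.2, -4.9]
width: 0.118
gripper_force: 25.0
```

Run:
```python
from h import *
rel([.5551,.1547,.262])
t=arm.get_image('top');s=arm.get_image('scene')
A=np.hstack([cv2.resize(t[130:330,130:330],(400,400)),cv2.resize(s[120:280,270:430],(400,400))])
cv2.imwrite('pics/g3.png',A[:,:,::-1])
```

```text
t 14.2 pos [0.4658 0.1521 0.2612] yawY 1.22 tilt [-0. -0. -1.] F [-0.22 -0.19 -4.89] w 10.8 gf 25.0
tool shift mm [ 0.7 89.4 -0.8]
```

View pics/g3.png

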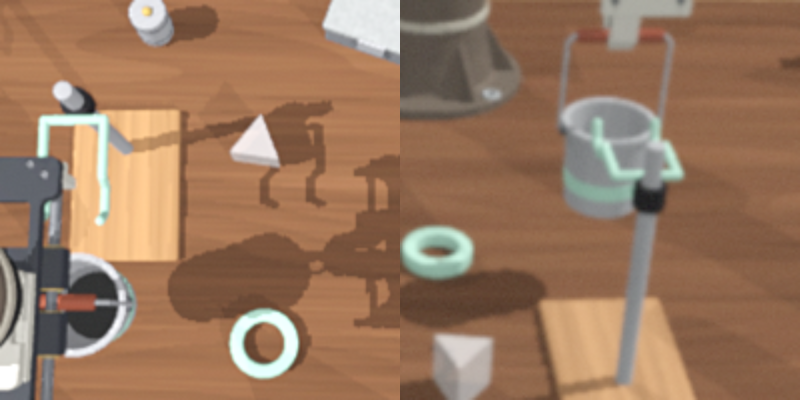

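The pail hangs level in front of the fork: pail at (610,155) in the right half, prong tips at (600,125) and (655,125). Moving in over the tips.

Request:
move_arm:
  motion:
    - {"tx":0.0007,"ty":0.004,"tz":0,"twist":0}
    - {"tx":0,"ty":0.009,"tz":0,"twist":0}
    - {"tx":0,"ty":0.013,"tz":0,"twist":0}
    - {"tx":0,"ty":0.015,"tz":0,"twist":0}
    - {"tx":0,"ty":0.015,"tz":0,"twist":0}
    - {"tx":0,"ty":0.014,"tz":0,"twist":0}
    - {"tx":0,"ty":0.01,"tz":0,"twist":0}
    - {"tx":0,"ty":0.006,"tz":0,"twist":0}
    - {"tx":0,"ty":0.0035,"tz":0,"twist":0}
    - {"tx":0,"ty":0,"tz":0,"twist":0}
    - {"tx":0,"ty":0,"tz":0,"twist":0}
    - {"tx":0,"ty":0,"tz":0,"twist":0}

```text
clock: 15.5
position: [0.5547, 0.1549, 0.2613]
ee_rot: [-2.197, -2.245, -0.0]
force: [1.0, 1.3, -4.7]
width: 0.119
gripper_force: 25.0
```

Request:
move_arm:
  motion:
    - {"tx":0,"ty":0,"tz":0.004,"twist":0}
    - {"tx":0,"ty":0,"tz":0.007,"twist":0}
    - {"tx":0,"ty":0,"tz":0.007,"twist":0}
    - {"tx":0,"ty":0,"tz":0.006,"twist":0}
    - {"tx":0,"ty":0,"tz":0.004,"twist":0}
    - {"tx":0,"ty":0,"tz":0.002,"twist":0}
    - {"tx":0,"ty":0,"tz":0,"twist":0}
    - {"tx":0,"ty":0,"tz":0,"twist":0}
    - {"tx":0,"ty":0,"tz":0,"twist":0}

```text
clock: 16.4
position: [0.5554, 0.1549, 0.2315]
ee_rot: [2.197, 2.245, 0.001]
force: [-0.1, 0.2, -5.5]
width: 0.122
gripper_force: 25.0
```

Run:
```python
from h import *
rel([.5555,.1547,.203])
t=arm.get_image('top');s=arm.get_image('scene')
A=np.hstack([cv2.resize(t[150:270,120:240],(400,400)),cv2.resize(s[130:230,310:410],(400,400),interpolation=cv2.INTER_CUBIC)])
cv2.imwrite('pics/g4.png',A[:,:,::-1])
```

```text
t 16.4 pos [0.5554 0.1549 0.2315] yawY 1.24 tilt [ 0.001  0.    -1.   ] F [-0.13  0.2  -5.54] w 11.2 gf 25.0
tool shift mm [-0.2  0.1 28.5]
```

View pics/g4.png

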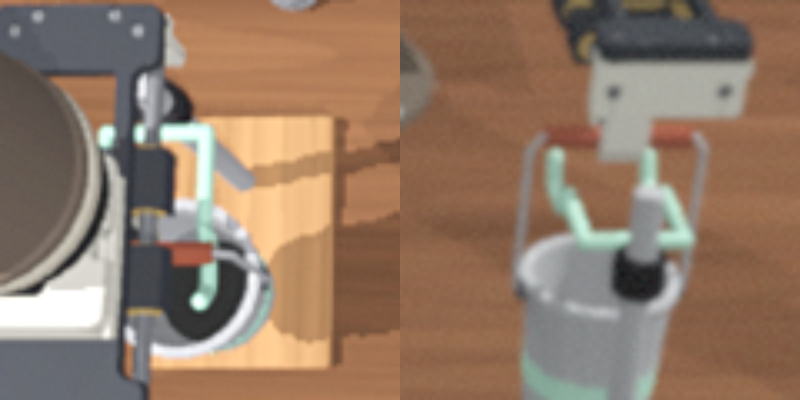

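The grip is over the dips with both prongs inside the bail loop (right half: tips at 555,155 and 650,155, grip at y≈135). Lowering in small steps.

Request:
move_arm:
  motion:
    - {"tx":0,"ty":0,"tz":0.004,"twist":0}
    - {"tx":0,"ty":0,"tz":0.004,"twist":0}
    - {"tx":0,"ty":0,"tz":0.004,"twist":0}
    - {"tx":0,"ty":0,"tz":0.003,"twist":0}
    - {"tx":0,"ty":0,"tz":0.002,"twist":0}
    - {"tx":0,"ty":0,"tz":0.001,"twist":0}
    - {"tx":0,"ty":0,"tz":0,"twist":0}
    - {"tx":0,"ty":0,"tz":0,"twist":0}

```text
clock: 17.3
position: [0.5552, 0.1549, 0.2134]
ee_rot: [2.197, 2.245, 0.0]
force: [0.3, 0.6, -5.3]
width: 0.121
gripper_force: 25.0
```

Request:
move_arm:
  motion:
    - {"tx":0,"ty":0,"tz":0.001,"twist":0}
    - {"tx":0,"ty":0,"tz":0.001,"twist":0}
    - {"tx":0,"ty":0,"tz":0.001,"twist":0}
    - {"tx":0,"ty":0,"tz":0.001,"twist":0}
    - {"tx":0,"ty":0,"tz":0.0005,"twist":0}
    - {"tx":0,"ty":0,"tz":0,"twist":0}
    - {"tx":0,"ty":0,"tz":0,"twist":0}
    - {"tx":0,"ty":0,"tz":0,"twist":0}

```text
clock: 18.1
position: [0.5552, 0.1549, 0.2088]
ee_rot: [2.197, 2.245, 0.0]
force: [-0.5, -0.6, -5.8]
width: 0.122
gripper_force: 25.0
```

Request:
move_arm:
  motion:
    - {"tx":0,"ty":0,"tz":0.001,"twist":0}
    - {"tx":0,"ty":0,"tz":0.001,"twist":0}
    - {"tx":0,"ty":0,"tz":0,"twist":0}
    - {"tx":0,"ty":0,"tz":0,"twist":0}

```text
clock: 18.5
position: [0.5552, 0.1548, 0.2067]
ee_rot: [2.197, 2.245, -0.0]
force: [-0.6, -0.3, -5.2]
width: 0.117
gripper_force: 25.0
```

Request:
move_arm:
  motion:
    - {"tx":0,"ty":0,"tz":0.0008,"twist":0}
    - {"tx":0,"ty":0,"tz":0,"twist":0}
    - {"tx":0,"ty":0,"tz":0,"twist":0}

```text
clock: 18.8
position: [0.5551, 0.1549, 0.2059]
ee_rot: [-2.197, -2.245, -0.0]
force: [-0.1, -0.2, -5.2]
width: 0.126
gripper_force: 25.0
```

Request:
move_arm:
  motion:
    - {"tx":0,"ty":0,"tz":0.0008,"twist":0}
    - {"tx":0,"ty":0,"tz":0,"twist":0}
    - {"tx":0,"ty":0,"tz":0,"twist":0}

```text
clock: 19.1
position: [0.5552, 0.1549, 0.2051]
ee_rot: [-2.197, -2.245, -0.0]
force: [-0.2, 0.6, -4.2]
width: 0.119
gripper_force: 25.0
```

Request:
move_arm:
  motion:
    - {"tx":0,"ty":0,"tz":0.0008,"twist":0}
    - {"tx":0,"ty":0,"tz":0,"twist":0}
    - {"tx":0,"ty":0,"tz":0,"twist":0}

```text
clock: 19.4
position: [0.5552, 0.1549, 0.2043]
ee_rot: [-2.197, -2.245, -0.0]
force: [0.0, 1.5, -4.1]
width: 0.12
gripper_force: 25.0
```

Request:
move_arm:
  motion:
    - {"tx":0,"ty":0,"tz":0.0008,"twist":0}
    - {"tx":0,"ty":0,"tz":0,"twist":0}
    - {"tx":0,"ty":0,"tz":0,"twist":0}

```text
clock: 19.7
position: [0.5552, 0.1548, 0.2036]
ee_rot: [2.197, 2.245, 0.0]
force: [0.0, 0.0, -4.1]
width: 0.121
gripper_force: 25.0
```

Request:
move_arm:
  motion:
    - {"tx":0,"ty":0,"tz":0.0006,"twist":0}
    - {"tx":0,"ty":0,"tz":0,"twist":0}
    - {"tx":0,"ty":0,"tz":0,"twist":0}

```text
clock: 20.0
position: [0.5552, 0.1549, 0.2031]
ee_rot: [2.197, 2.245, 0.0]
force: [-0.3, -1.1, -1.7]
width: 0.118
gripper_force: 25.0
```

Run:
```python
from h import *
F=[]
for i in range(4):
    F.append(arm.observe()["force"]);s=arm.get_image('scene')
rel([.5555,.1547,.203]);print(np.mean(F,0),np.std(F,0),arm.observe()["ft_torque"])
A=cv2.resize(s[130:230,310:410],(500,500),interpolation=cv2.INTER_CUBIC)
cv2.imwrite('pics/g5.png',A[:,:,::-1])
```

```text
t 20.2 pos [0.5552 0.1548 0.203 ] yawY 1.24 tilt [ 0.  0. -1.] F [-0.22  0.08 -2.75] w 10.8 gf 25.0
tool shift mm [-0.1  0.2  0. ]
[-0.01101378 -0.37546579 -1.88639324] [0.20990882 0.50943546 0.45340779] [-0.06902801  0.0924121   0.00080514]
```

View pics/g5.png

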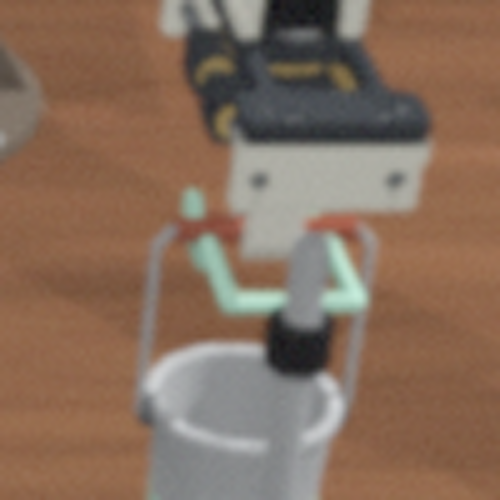

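The grip lies in the dips behind the tip (tip at 190,200 stands above the grip at y≈228), and the fork carries over half the weight.

Request:
move_arm:
  motion:
    - {"tx":0,"ty":0,"tz":0.0004,"twist":0}
    - {"tx":0,"ty":0,"tz":0,"twist":0}
    - {"tx":0,"ty":0,"tz":0,"twist":0}

```text
clock: 20.5
position: [0.5552, 0.1548, 0.2026]
ee_rot: [2.197, 2.245, 0.0]
force: [-0.4, -0.4, -1.3]
width: 0.123
gripper_force: 25.0
```

Run:
```python
from h import *
F=[]
for i in range(4):
    F.append(arm.observe()["force"]);s=arm.get_image('scene')
rel(None);print(np.mean(F,0))
```

```text
t 20.7 pos [0.5552 0.1549 0.2026] yawY 1.24 tilt [ 0.  0. -1.] F [-1.32 -0.21 -1.97] w 10.6 gf 25.0
[-0.1974902  -0.16399737 -1.04136965]
```

Request:
move_arm:
  motion:
    - {"tx":0,"ty":0,"tz":0.0003,"twist":0}
    - {"tx":0,"ty":0,"tz":0,"twist":0}
    - {"tx":0,"ty":0,"tz":0,"twist":0}

```text
clock: 21.0
position: [0.5552, 0.1549, 0.2023]
ee_rot: [2.197, 2.245, 0.0]
force: [-0.8, 0.3, -0.0]
width: 0.119
gripper_force: 25.0
```

Request:
move_arm:
  motion:
    - {"tx":0,"ty":0,"tz":0,"twist":0}
    - {"tx":0,"ty":0,"tz":0,"twist":0}
    - {"tx":0,"ty":0,"tz":0,"twist":0}
    - {"tx":0,"ty":0,"tz":0,"twist":0}
  squeeze: 3

```text
clock: 21.4
position: [0.5552, 0.1549, 0.2023]
ee_rot: [2.197, 2.245, 0.0]
force: [-0.7, -0.5, 0.4]
width: 0.129
gripper_force: 3.0
```

Run:
```python
from h import *
F=[]
for i in range(4):
    F.append(arm.observe()["force"]);s=arm.get_image('scene')
rel(None);print(np.mean(F,0))
```

```text
t 21.6 pos [0.5552 0.1549 0.2023] yawY 1.24 tilt [ 0.  0. -1.] F [0.05 0.05 1.2 ] w 11.8 gf 3.0
[-0.37426494 -0.28494239  0.67188619]
```

The fork now carries the full weight. Opening, waiting, then rising slowly.

Request:
move_arm:
  motion:
    - {"tx":0,"ty":0,"tz":0,"twist":0}
    - {"tx":0,"ty":0,"tz":0,"twist":0}
    - {"tx":0,"ty":0,"tz":0,"twist":0}
    - {"tx":0,"ty":0,"tz":0,"twist":0}
    - {"tx":0,"ty":0,"tz":0,"twist":0}
    - {"tx":0,"ty":0,"tz":0,"twist":0}
  gripper: 0.35

```text
clock: 22.2
position: [0.5551, 0.1548, 0.2022]
ee_rot: [-2.197, -2.245, 0.0]
force: [-0.2, -1.3, 0.9]
width: 0.324
gripper_force: 0.0
```

Request:
move_arm:
  motion:
    - {"tx":0,"ty":0,"tz":-0.003,"twist":0}
    - {"tx":0,"ty":0,"tz":-0.006,"twist":0}
    - {"tx":0,"ty":0,"tz":-0.01,"twist":0}
    - {"tx":0,"ty":0,"tz":-0.015,"twist":0}
    - {"tx":0,"ty":0,"tz":-0.02,"twist":0}
    - {"tx":0,"ty":0,"tz":-0.025,"twist":0}
    - {"tx":0,"ty":0,"tz":-0.03,"twist":0}
    - {"tx":0,"ty":-0.03,"tz":-0.02,"twist":0}
    - {"tx":0,"ty":-0.04,"tz":0,"twist":0}
    - {"tx":0,"ty":-0.04,"tz":0,"twist":0}
    - {"tx":0,"ty":0,"tz":0,"twist":0}
    - {"tx":0,"ty":0,"tz":0,"twist":0}

```text
clock: 23.4
position: [0.445, 0.1528, 0.3324]
ee_rot: [-2.195, -2.246, -0.004]
force: [1.7, 0.1, -0.6]
width: 0.323
gripper_force: 0.0
```

Run:
```python
from h import *
rel(None)
t=arm.get_image('top');s=arm.get_image('scene')
A=np.hstack([cv2.resize(t[150:270,120:240],(400,400)),cv2.resize(s[130:280,290:440],(400,400),interpolation=cv2.INTER_CUBIC)])
cv2.imwrite('pics/g6.png',A[:,:,::-1])
```

```text
t 23.4 pos [0.445  0.1528 0.3324] yawY 1.31 tilt [ 0.001  0.003 -1.   ] F [ 1.75  0.1  -0.59] w 29.7 gf 0.0
```

View pics/g6.png

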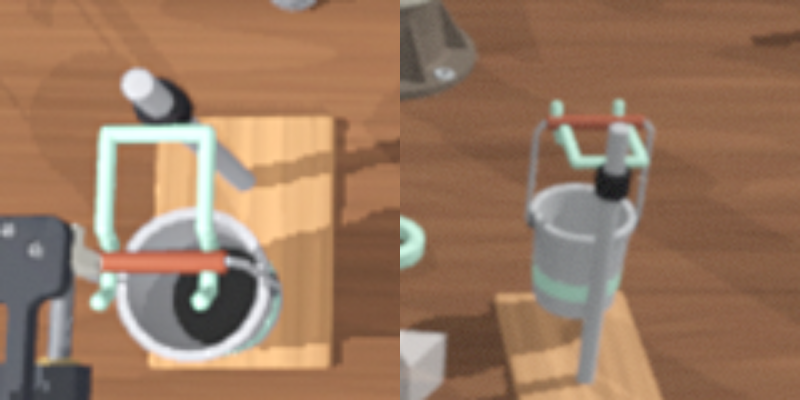

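The grip lies in both dips behind the tips, the pail hangs level and free, and the gripper is clear.

Request:
move_arm:
  motion:
    - {"tx":0,"ty":0,"tz":0,"twist":0}
    - {"tx":0,"ty":0,"tz":0,"twist":0}
    - {"tx":0,"ty":0,"tz":0,"twist":0}
    - {"tx":0,"ty":0,"tz":0,"twist":0}
    - {"tx":0,"ty":0,"tz":0,"twist":0}
    - {"tx":0,"ty":0,"tz":0,"twist":0}
    - {"tx":0,"ty":0,"tz":0,"twist":0}
    - {"tx":0,"ty":0,"tz":0,"twist":0}
    - {"tx":0,"ty":0,"tz":0,"twist":0}
    - {"tx":0,"ty":0,"tz":0,"twist":0}

```text
clock: 24.5
position: [0.4451, 0.1525, 0.3312]
ee_rot: [-2.197, -2.245, -0.0]
force: [-0.2, -0.2, 0.7]
width: 0.326
gripper_force: 0.0
```

```bash
python3 -c "
from cell import arm
print(arm.sign_off())"
```

```text
the job is handed in; nothing more can be done
None
```

The bail was swung upright with the pail standing, and the pail now hangs free by its grip in both fork dips, lowered on gently; the job was handed in at about 24.5 s of the 72 s, with no verdict returned.

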